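Unhook the tealight caddy and hold it over the metals tray

TASK

Lift the small hand caddy, with the two tealight cups in it, up and off the hook of its stand, and bring it to the low rectangular steel tray (not the round tub) without tipping it or losing a cup. Hold it there level and still over the middle of the tray, its underside about 10 cm above the tray's rim, and finish while still holding it in the air: do not put it down or let go. Leave the other things standing where they are.

Things in the scene. Friction and masses are not known exactly. Their poses are not given: they have to be found in the camera images.
- caddy: Open aluminium hand caddy: shallow tray 120 mm (x) by 140 mm (y), walls 40 mm high, 4 mm thick, about 0.35 kg, a wooden bar handle across it along y, a wire hanging loop on its back wall. Origin: centre of its underside; z up; +x to its back, the side at the stand. It hangs with its underside about 65 mm above the floor panel, leaning up to about 2 degrees.
- caddy_grip (a point): Middle of the wooden handle bar, 125 mm above the caddy's underside, over its centre. The bar is 14 x 14 mm in section, 132 mm long along the caddy's y, carried by upright straps at y = -68 and +68 mm; free above and at both sides (60 mm to the stand's post), 78 mm clear above the caddy's rim. Axes as the caddy's.
- caddy_loop (a point): Top of the wire hanging loop at the caddy's back: 57 mm behind the centre (+x), 92 mm above the underside. Wire 6 mm thick; the loop is 40 mm wide (y) with a roof-shaped top, and open from the back wall's rim (40 mm above the underside) up to its top. Axes as the caddy's.
- stand: Fixed steel hook stand: base plate 110 x 100 x 12 mm (reaching 80 mm to -x and 30 mm to +x of the origin) and an upright post 24 mm (x) by 45 mm (y), 162 mm high. Origin: under the post's centre, on the floor panel; z up; the hook is on the -x face of the post, which looks towards the robot. The hanging caddy lies on that side, its axes parallel to the stand's.
- stand_hook (a point): Axis of the hook's peg where the loop rests, 149 mm above the panel, 17 mm to -x of the stand's origin. Peg 8 mm thick, 12 mm out from the post, then an upturned tip (see stand_tip). Raise the caddy 18 to 36 mm (less: loop catches on the tip; more: its back wall meets the peg from below), then draw it at least 30 mm away from the post, to the stand's -x.
- stand_tip (a point): Top of the hook's upturned tip, 8 mm thick, 20 mm above the peg's axis, 24 mm to -x of the stand's origin. The loop's wire has 2 mm of play between tip and post. Axes as the stand's.
- tray: Fixed low open rectangular steel tray, 190 mm (x) by 170 mm (y), 50 mm high. Origin: centre of its underside on the floor panel; z up. It stands left or right of the hook stand. The caddy is to be held above its middle.
- tub: Fixed low round white plastic tub, 180 mm across the rim, 50 mm high, on the other side of the hook stand. Not used. Origin: centre of its underside.
- cup_a: Aluminium tealight cup, 38 mm across, 16 mm high, 12 g, lying loose in the caddy. Origin: centre of its underside.
- cup_b: The other tealight cup in the caddy, same size. Origin: centre of its underside.
- cup_spare: A third tealight cup, same size, on the floor panel; a bystander. Origin: centre of its underside.
- olive_jar: Green glass olive jar with gold metal lid, 66 mm across, 98 mm high; a bystander. Origin: centre of its underside.
- food_can: Empty steel food can, 74 mm across, 105 mm high; a bystander. Origin: centre of its underside.
- fish_tin: Flat fish tin, 105 x 60 x 22 mm, in front of the stand; a bystander. Origin: centre of its underside.
- punnet: Folded clear plastic berry punnet, 110 x 170 x 14 mm, behind the stand; a bystander. Origin: centre of its underside.
- glass_bottle: Amber glass bottle, 66 mm across, 210 mm high, at the back left; a bystander. Origin: centre of its underside.
- carton: Drinks carton, 70 x 70 mm, 189 mm high, at the back right; a bystander. Origin: centre of its underside.
Things that resemble listed ones, but are neither listed nor needed, are in the scene too. What is shaped like the cup_a but purple or turquoise is not meant.

How it is judged (in metres and radians):
On the way:
1. the caddy hangs from the gripper clear of the hook and stand, with both cups in it (contact force between the fingers and caddy above 0.5 N and contact force between caddy and stand below 0.1 N and horizontal distance between caddy_loop and stand_hook above 0.03 m and height (world z) of caddy above 0.06 m and x of cup_a in the frame of caddy between -0.06 and 0.06 m and y of cup_a in the frame of caddy between -0.07 and 0.07 m and z of cup_a in the frame of caddy between -0.003 and 0.035 m and x of cup_b in the frame of caddy between -0.06 and 0.06 m and y of cup_b in the frame of caddy between -0.07 and 0.07 m and z of cup_b in the frame of caddy between -0.003 and 0.035 m), for 0.2 s.
At the end, for the whole second after the job is handed in: The fingers hold the caddy, both tealight cups in it, off stand and tray; its centre within 35 mm of the tray's centre seen from above, its underside 50 to 150 mm above the tray's rim (100 to 200 mm above the panel), level within 0.12 rad, still (under 30 mm/s and 0.25 rad/s) (contact force between the fingers and caddy above 0.5 N and contact force between caddy and stand below 0.1 N and contact force between caddy and tray below 0.1 N and horizontal distance between caddy and tray below 0.035 m and height (world z) of caddy between 0.1 and 0.2 m and angle between caddy's own z axis and vertical below 0.12 rad and linear speed of caddy below 0.03 m/s and angular speed of caddy below 0.25 rad/s and x of cup_a in the frame of caddy between -0.06 and 0.06 m and y of cup_a in the frame of caddy between -0.07 and 0.07 m and z of cup_a in the frame of caddy between -0.003 and 0.035 m and x of cup_b in the frame of caddy between -0.06 and 0.06 m and y of cup_b in the frame of caddy between -0.07 and 0.07 m and z of cup_b in the frame of caddy between -0.003 and 0.035 m); the arm keeps its last pose, push and grip.
It fails at once if the caddy is tipped by more than 0.4 rad (23 degrees) (angle between caddy's own z axis and vertical above 0.4 rad).
It fails at once if a tealight cup falls out of the caddy (height (world z) of any of cup_a, cup_b below 0.045 m).
It fails at once if a bystander is pushed more than 30 mm or knocked over (distance of any of olive_jar, food_can, fish_tin, cup_spare, punnet, glass_bottle, carton from where it was at the start of the episode above 0.03 m or angle between any of olive_jar, food_can, fish_tin, cup_spare, punnet, glass_bottle, carton's own z axis and vertical above 0.5 rad).
It also fails if it takes over 38 s, if anything falls off the work surface, if the arm or the gripper's body presses on something with over 40 N, if the wrist force passes 120 N, or if a joint passes its speed limit or range.

ROBOT

A 6-joint arm with a two-finger parallel gripper is mounted at the origin on the work surface. World frame = base frame: x ahead of the robot, y to its left, z up, the work surface at z = 0. Lengths are in mm, angles in rad, forces in N, time in s.
With the tool pointing down it reaches from about 350 to 975 mm from the base axis. Payload 17.4 kg.
Tool frame: the origin (TCP) lies at the centre of the arm's flange, where the gripper is bolted on; the fingertips stand 173 mm ahead of it and the grasp point (between the pads) lies 155 mm ahead of it (finger_overhang is the distance from the TCP to the fingertips, in mm); z points along the fingers, y is the direction in which the jaws open and shut (so a half turn about z gives the same grasp; the last joint's range is limited). The gripper opens to 85 mm and grips with 20 to 120 N. Pads are 22 mm wide; open, the fingers measure 114 mm over their backs; the gripper's body (76 mm by 85 mm) begins 54 mm behind the grasp point. The pads swing forward as they close: fully open they stand 13 mm farther back than shut.
Start: joints at [-1.175, 0.116, 1.442, -0, 1.584, -0.038], TCP at [283.71, -612.489, 404.703] pointing down, gripper open.
Joint ranges: [-2.83, 2.83], [-0.83, 2.19], [0.07, 2.5], [-1.14, 4.28], [0.01, 3], [-2.97, 2.97]. Speed limits (rad/s): [1.89, 1.89, 2.22, 3.14, 3.14, 3.14].

INTERFACE

Orientations are given as [roll, pitch, yaw] about the fixed x, y, z axes, in that order (R = Rz(yaw) Ry(pitch) Rx(roll)).
In Python, from cell import * gives the robot as it stands. The module is installed in compiled form; this text tells all that it offers.
- The arm moves only by the tool drive_tool, never from a script. Its arguments are lists of equal length, an entry for each row: "dp": the shift along the world's x, y, z in cm, a list of three; "twist": the turn about the world's z in rad. A call has 1 to 8 rows; each row is the pose to reach, as a shift and turn from the pose measured when the call began; what a row does not reach only later rows make up. A row lasts 1/12 s, in which the tool goes at most 41.7 mm and 7.16 degrees, less where a joint would pass 70% of its speed; a pose out of reach is approached as far as the arm can. A call with a gripper value outside its range is refused whole. "jaw" is the closure in counts, from 0 (fully open) to 255 (shut), set as the call begins (left out, the last holds). The fingers move at their own pace and stop on an object; "squeeze" is the grip in N (left out, the last holds). Time passes only in rows, so rows that repeat a pose let the fingers close. It gives the time, the measured TCP pose, the force and the opening at its end, in the units of the state.
- read_state(): the state, without advancing time (a new reading comes with each control period).
- capture(name): name is "scene" or "top" or "wrist"; returns a dict with "img" (420x560x3 uint8, red, green, blue), "mtx" (3x3 intrinsics, pixels), "position" and "attitude" of the camera in the world; the wrist camera has in their place "tool_from_camera" (4x4, takes a point from camera to tool coordinates, whose origin is the TCP and whose axes are the flange's). Camera axes: x right, y down, z forward; pixel columns grow to the right and rows downward; lengths in mm; the calibration is good to about 2 mm. A picture is of the moment at which its call begins: read the wrist's pose just before it. There is no depth.
- job_done(): hands the job in, once; it reports no verdict.
The state is a dict: "t": time; "joints": joint angles; "joint_velocities": joint speeds; "effort": joint torques, N m; "tool_pos": TCP position; "tool_rot": TCP orientation; "wrist_force": force on the tool from outside, world axes, zero at the start; "torque": the same for the moment, N m; "finger_gap": finger opening in mm.
Only numpy, scipy, OpenCV 4.12 (cv2) and the standard library are available. Lean on these libraries where they do the work, as an engineer would, in place of code of your own. Each camera call takes 0.05 s, during which the arm holds its last target. There are 200 camera calls.

## Working session

There is one attempt and no reset: what is moved stays moved. The work goes in short steps, Python scripts to look and compute and a tool call to move; the robot and the scene stay as the last step left them, time stands still between calls to the robot, and variables do not carry over. Pictures are saved under pics/ and viewed, about 8 in all and at most 12, crops included, and the job is handed in when it is done.

Besides the shell and the picture viewer there is one more tool, called as name(argument=value, ...), one argument or row to a line, values as JSON. drive_tool: Moves the arm, as the interface text tells. Its arguments: {"type":"object","properties":{"dp":{"type":"array","items":{"type":"array","items":{"type":"number"}}},"twist":{"type":"array","items":{"type":"number"}},"jaw":{"type":"number"},"squeeze":{"type":"number"}},"required":["dp","twist"]}

```bash
mkdir -p pics; cat > h.py <<'E'
from cell import *
import numpy as np, cv2, pickle
def snap(n,f):
    s=read_state(); c=capture(n); c['state']=s; pickle.dump(c,open(f'pics/{f}.pkl','wb')); cv2.imwrite(f'pics/{f}.png',c['img'][:,:,::-1]); return c
E
python3 - <<'E'
from h import *
for n in ('scene','top'):
    c=snap(n,n); print(n,c['mtx'],c['position'],c['attitude'])
s=read_state(); print(s)
a=[cv2.imread(f'pics/{n}.png') for n in('scene','top')]
E
```

```text
scene [[403.17859599   0.         276.14543387]
 [  0.         403.17859599 211.58181168]
 [  0.           0.           1.        ]] [1384.5054521   -91.61943833  698.04406638] [-2.17629178  0.0088419   1.46744541]
top [[386.48319312   0.         280.21522085]
 [  0.         386.48319312 206.77882553]
 [  0.           0.           1.        ]] [ 493.31237423   -9.1414704  1068.99690565] [-3.04999976  0.01248082 -1.55474361]
{'t': 0.1, 'joints': array([-1.17481608e+00,  1.16424649e-01,  1.44220817e+00,  6.13122267e-06,
        1.58402053e+00, -3.78026007e-02]), 'joint_velocities': array([-0.00068911, -0.00122139, -0.00152149, -0.00202881,  0.00013941,
       -0.0008755 ]), 'effort': array([ 3.21563879e-03, -7.33662128e+01, -6.33785748e+01,  1.08502475e-04,
        5.28554170e-03, -5.08810751e-05]), 'tool_pos': array([ 283.69858034, -612.4893513 ,  404.03889811]), 'tool_rot': array([-3.14053295e+00, -4.62136719e-05,  4.33782901e-01]), 'wrist_force': array([-0.12700297, -0.14667793, -0.31111724]), 'torque': array([-0.04323994, -0.04470253,  0.03321818]), 'finger_gap': 85.75752119842305}
```

View pics/scene.png

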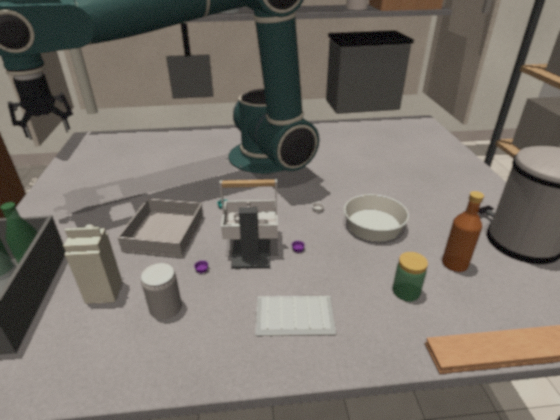

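View pics/top.png

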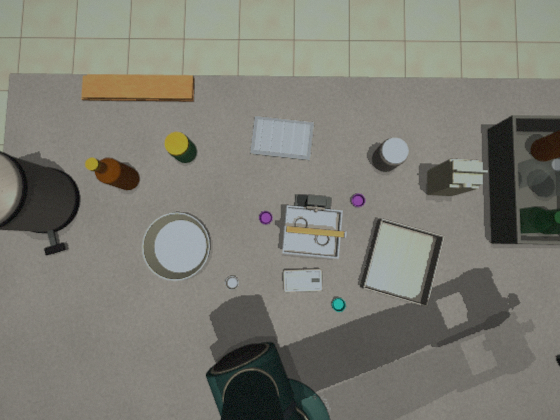

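Scene view: caddy at (248,210) on the stand (248,240), tray (163,227), tub (375,217). Top view: caddy (312,232), tray (402,261), tub (176,246). Nothing else resembles the caddy or the tray: the tub is round and the crate at (525,180) is tall. Purple cups are at (265,217) and (358,200), turquoise at (338,304), and the spare cup at (232,283). Next is a close crop.

```bash
python3 - <<'E'
import cv2,numpy as np
t=cv2.imread('pics/top.png')[190:310,270:450]; s=cv2.imread('pics/scene.png')[170:275,210:290]
t=cv2.resize(t,None,fx=4.4,fy=4.4,interpolation=cv2.INTER_CUBIC)
for i in range(0,180,20): cv2.putText(t,str(270+i),(int(i*4.4),10),0,.35,(0,0,255)); cv2.line(t,(int(i*4.4),12),(int(i*4.4),18),(0,0,255))
for i in range(0,120,20): cv2.putText(t,str(190+i),(0,int(i*4.4)+4),0,.35,(0,0,255))
cv2.imwrite('pics/tc.png',t)
s=cv2.resize(s,None,fx=5.5,fy=5.5,interpolation=cv2.INTER_CUBIC)
for i in range(0,80,10): cv2.putText(s,str(210+i),(int(i*5.5),10),0,.35,(0,0,255)); 
for i in range(0,105,10): cv2.putText(s,str(170+i),(0,int(i*5.5)+4),0,.35,(0,0,255))
cv2.imwrite('pics/sc.png',s)
E
```

```text
(no output)
```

View pics/tc.png

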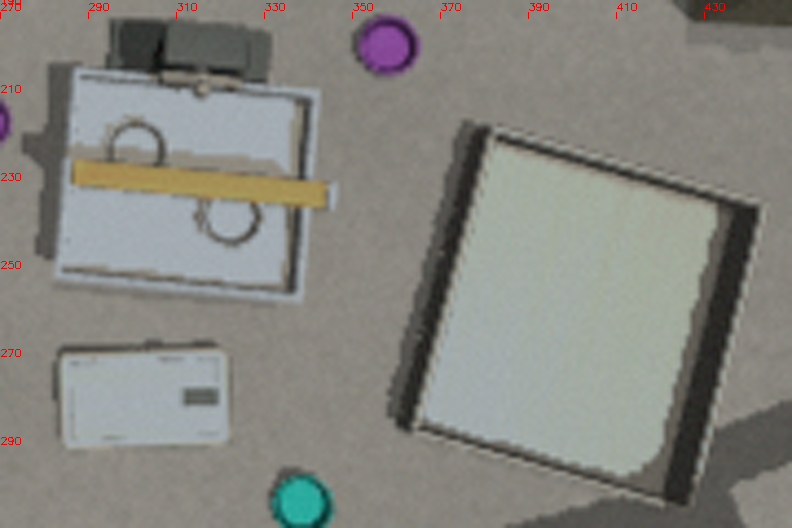

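View pics/sc.png

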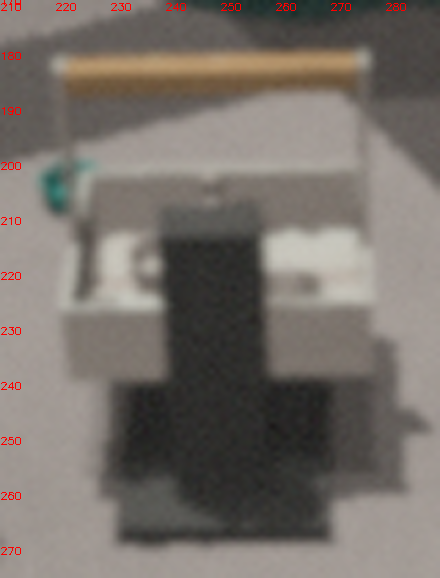

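The crop confirms it: the caddy holds two cups with its handle bar running from (286.4,229.1) to (344.1,234.3), and the tray rim corners are (381,219), (443,237), (426,304) and (362,288). Now I'll convert these to positions.

```bash
cat >> h.py <<'E'
from scipy.spatial.transform import Rotation as R
def ray(c,p,z):
    Rm=R.from_euler('xyz',c['attitude']).as_matrix(); p=np.atleast_2d(p)
    d=(Rm@np.linalg.inv(c['mtx'])@np.c_[p,np.ones(len(p))].T).T
    o=np.array(c['position']); return o+d*((z-o[2])/d[:,2])[:,None]
E
python3 - <<'E'
from h import *
np.set_printoptions(precision=1,suppress=True)
L=lambda f:pickle.load(open(f'pics/{f}.pkl','rb'))
t,s=L('top'),L('scene')
def rep(n,q):
    print(n,q[:,:2].tolist().__str__() if 0 else q[:,:2],'mid',q.mean(0),'len',np.linalg.norm(np.diff(np.r_[q,q[:1]],axis=0),axis=1))
b=ray(t,[(286.4,229.1),(344.1,234.3)],197); rep('bar',b); d=b[0]-b[1]; print('yaw',np.arctan2(-d[0],d[1]))
c=ray(t,[(287.7,205.9),(342.3,210.9),(338.6,258.2),(282.5,253.9)],105); rep('rim',c)
for a,e in((0,1),(3,2)): d=c[a]-c[e]; print(np.arctan2(-d[0],d[1]))
for a,e in((0,3),(1,2)): d=c[a]-c[e]; print(np.arctan2(d[1],d[0]))
rep('tray',ray(t,[(380.7,218.9),(443.2,237.0),(426.4,304.3),(361.6,287.7)],50))
rep('bar scene',ray(s,[(220.2,183.5),(276.5,182.5)],190))
rep('rim scene back',ray(s,[(220.5,226.5),(277,225.5)],105))
rep('post top back', ray(s,[(238,213),(255.5,213)],162))
E
```

```text
bar [[ 522.9  -11.7]
 [ 513.3 -141.5]] mid [518.1 -76.6 197. ] len [130.1 130.1]
yaw -0.0741708781110631
rim [[ 584.1  -14.4]
 [ 573.6 -150.9]
 [ 456.3 -141.9]
 [ 464.5   -3.2]] mid [519.6 -77.6 105. ] len [136.9 117.7 139.  120.1]
-0.07686384336773579
-0.0595535541799985
-0.09313537624621947
-0.07618013901893339
tray [[ 558.6 -259.9]
 [ 513.7 -422.4]
 [ 340.1 -375.5]
 [ 379.3 -209.2]] mid [ 447.9 -316.8   50. ] len [168.6 179.8 170.9 186.3]
bar scene [[ 516.9 -144.9]
 [ 528.5   -6.5]] mid [522.7 -75.7 190. ] len [139. 139.]
rim scene back [[ 580.  -151. ]
 [ 591.9  -12.6]] mid [586.  -81.8 105. ] len [138.9 138.9]
post top back [[ 609.2 -105.2]
 [ 614.   -64.7]] mid [611.6 -85.  162. ] len [40.8 40.8]
```

Everything agrees: caddy centre about (520,-77) with yaw about -0.077, bar z 190, tray centre about (448,-317). I'll move to hover above the bar with TCP yaw 1.494, the jaws part closed so the fingers stay clear of the hook.

drive_tool(
  dp=[
    [1.6, 3.5, 0.5],
    [3.1, 7, 1],
    [4.7, 10.5, 1.5],
    [6.2, 14, 2],
    [7.8, 17.5, 2],
    [9.3, 21, 2],
    [10.9, 24.5, 2],
    [12.4, 28, 2],
  ],
  twist=[0.07, 0.14, 0.21, 0.28, 0.35, 0.42, 0.49, 0.56],
  jaw=110,
)

```text
t: 0.77
tool_pos: [408.0, -330.7, 423.8]
tool_rot: [-3.14, -0.0, 0.997]
wrist_force: [0.4, 0.4, -0.0]
finger_gap: 48.2
```

drive_tool(
  dp=[
    [1.6, 3.6, 0],
    [3.2, 7.2, 0],
    [4.8, 10.8, 0],
    [6.4, 14.4, 0],
    [8, 18, 0],
    [9.6, 21.6, 0],
    [11.2, 25.3, 0],
    [11.2, 25.3, 0],
  ],
  twist=[0.07, 0.14, 0.21, 0.28, 0.35, 0.42, 0.497, 0.497],
)

```text
t: 1.43
tool_pos: [521.5, -72.7, 423.4]
tool_rot: [-3.14, -0.002, 1.504]
wrist_force: [0.4, 0.8, -0.5]
finger_gap: 48.6
```

```bash
python3 - <<'E'
from h import *
c=snap('wrist','w1'); s=c['state']; print(s['tool_pos'],s['tool_rot'],s['finger_gap'],c['tool_from_camera'],c['mtx'])
# predicted bar centre/ends
T=np.array(c['tool_from_camera']); Rw=R.from_euler('xyz',s['tool_rot']).as_matrix()
for P in ([522.9,-11.7,197],[513.3,-141.5,197],[518.5,-77,197]):
    p=Rw.T@(np.array(P)-s['tool_pos']); q=np.linalg.inv(T)@np.r_[p,1]; u=c['mtx']@(q[:3]/q[2]); print(u[:2])
E
```

```text
[521.48824865 -72.72039824 423.36088989] [-3.14009990e+00 -1.69938654e-03  1.50356637e+00] 48.58952222480541 [[-5.53514011e-04 -9.45193237e-01 -3.26511008e-01  8.39907863e+01]
 [ 9.99999830e-01 -4.64020169e-04 -3.51979534e-04  5.59699650e-01]
 [ 1.81180982e-04 -3.26511147e-01  9.45193334e-01  3.03685425e+01]
 [ 0.00000000e+00  0.00000000e+00  0.00000000e+00  1.00000000e+00]] [[322.89080422   0.         279.12802908]
 [  0.         322.89080422 202.43174339]
 [  0.           0.           1.        ]]
[274.33650069 132.31072187]
[274.11798259 313.83877036]
[274.86146113 232.55084372]
```

View pics/w1.png

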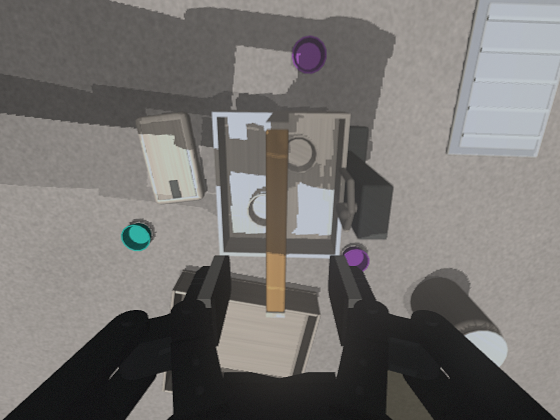

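The wrist view shows the bar from (277,130) to (276,313), both cups at (299,152) and (262,207), and the jaws straddling the bar, so its centre is about (520,-77). I'll go down.

drive_tool(
  dp=[
    [-0.15, -0.4, -1.5],
    [-0.15, -0.43, -3.5],
    [-0.15, -0.43, -5.5],
    [-0.15, -0.43, -7],
    [-0.15, -0.43, -7.8],
    [-0.15, -0.43, -7.8],
    [-0.15, -0.43, -7.8],
  ],
  twist=[-0.003, -0.006, -0.006, -0.006, -0.006, -0.006, -0.006],
)

```text
t: 2.07
tool_pos: [519.1, -79.8, 345.3]
tool_rot: [-3.139, -0.001, 1.492]
wrist_force: [0.1, -0.3, 0.2]
finger_gap: 48.3
```

```bash
python3 - <<'E'
from h import *
a=snap('wrist','w2')['img'];b=snap('scene','s2')['img'][130:270,170:310]
b=cv2.resize(b,(420,420),interpolation=cv2.INTER_CUBIC); a=cv2.resize(a,(380,285))
o=np.zeros((420,800,3),np.uint8); o[:285,:380]=a; o[:,380:]=b
cv2.imwrite('pics/v2.png',o[:,:,::-1]); s=read_state(); print(s['tool_pos'],s['tool_rot'],s['wrist_force'])
E
```

```text
[519.36200727 -79.56385458 346.38703131] [-3.14099331e+00 -4.26601997e-04  1.49283821e+00] [0.09559158 0.07246814 0.74155918]
```

View pics/v2.png

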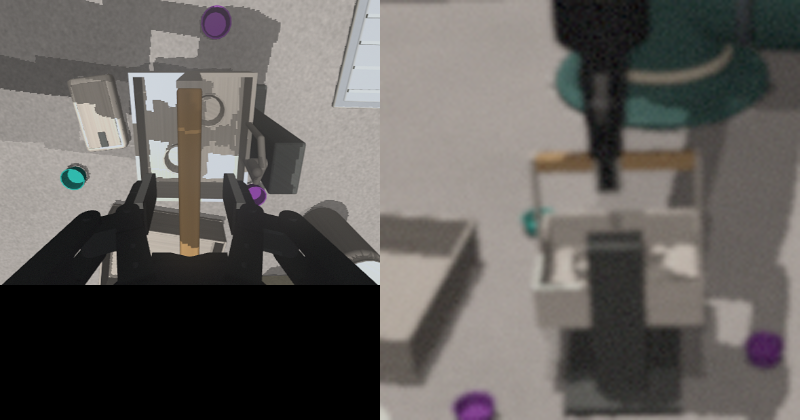

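The bar lies between the open fingers, with the fingertips below it. I'll nudge +3 mm in y and close.

drive_tool(
  dp=[
    [0.07, 0.3, -0.1],
    [0.07, 0.3, -0.1],
    [0.07, 0.3, -0.1],
    [0.07, 0.3, -0.1],
    [0.07, 0.3, -0.1],
    [0.07, 0.3, -0.1],
    [0.07, 0.3, -0.1],
    [0.07, 0.3, -0.1],
  ],
  twist=[0, 0, 0, 0, 0, 0, 0, 0],
  jaw=255,
  squeeze=60,
)

```text
t: 2.83
tool_pos: [520.1, -76.5, 346.1]
tool_rot: [3.141, -0.0, 1.493]
wrist_force: [-1.8, 0.5, 5.8]
finger_gap: 13.0
```

Gripped (gap 13 mm). I'll lift 27 mm slowly.

drive_tool(
  dp=[
    [0, 0, 0.4],
    [0, 0, 0.8],
    [0, 0, 1.2],
    [0, 0, 1.6],
    [0, 0, 2.1],
    [0, 0, 2.6],
    [0, 0, 2.7],
    [0, 0, 2.7],
  ],
  twist=[0, 0, 0, 0, 0, 0, 0, 0],
)

```text
t: 3.5
tool_pos: [520.1, -76.5, 373.6]
tool_rot: [3.141, -0.0, 1.493]
wrist_force: [-0.5, -0.3, -2.6]
finger_gap: 12.6
```

```bash
python3 - <<'E'
from h import *
a=snap('wrist','w3')['img'];b=snap('scene','s3')['img'][130:270,170:310]
b=cv2.resize(b,(420,420),interpolation=cv2.INTER_CUBIC); a=cv2.resize(a,(380,285))
o=np.zeros((420,800,3),np.uint8); o[:285,:380]=a; o[:,380:]=b
cv2.imwrite('pics/v3.png',o[:,:,::-1]); s=read_state(); print(s['tool_pos'],s['tool_rot'],s['wrist_force'],s['torque'])
E
```

```text
[520.07564916 -76.49750602 372.91297223] [ 3.14142288e+00 -4.27954018e-04  1.49302878e+00] [-0.76889767 -0.05640204 -4.28157596] [-0.00652744 -0.01221137 -0.01973238]
```

View pics/v3.png

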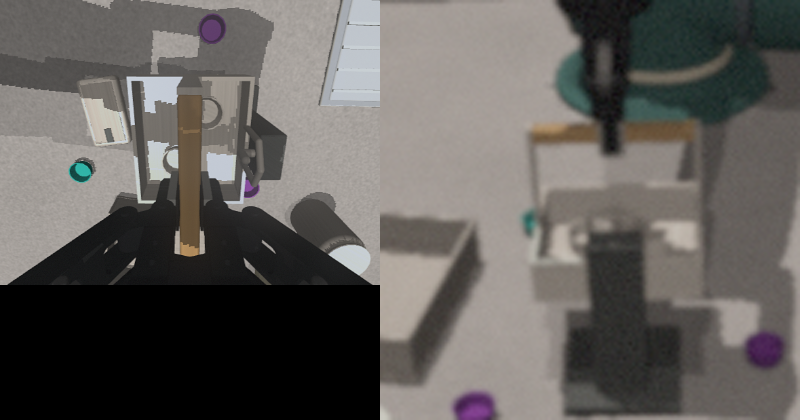

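The caddy rose with the gripper, level and with both cups inside, and the wrist carries about 4.3 N, so the hook bears nothing. I'll draw it straight off the hook.

drive_tool(
  dp=[
    [-0.4, 0.03, 0],
    [-1.0, 0.08, 0],
    [-1.8, 0.14, 0],
    [-2.8, 0.21, 0],
    [-3.8, 0.29, 0],
    [-4.8, 0.36, 0],
    [-5.8, 0.44, 0],
    [-6, 0.45, 0],
  ],
  twist=[0, 0, 0, 0, 0, 0, 0, 0],
)

```text
t: 4.27
tool_pos: [458.5, -71.8, 373.2]
tool_rot: [3.141, -0.0, 1.493]
wrist_force: [-0.1, 0.2, -3.7]
finger_gap: 13.1
```

Clear, with no side force. I'll raise it, then move across.

drive_tool(
  dp=[
    [0, 0, 0.6],
    [0, 0, 1.5],
    [0, 0, 2.6],
    [0, 0, 3.7],
    [0, -0.5, 4.6],
    [0, -1.3, 5.3],
    [0, -2.3, 5.7],
    [0, -3.5, 5.7],
  ],
  twist=[0, 0, 0, 0, 0, 0, 0, 0],
)

```text
t: 4.93
tool_pos: [458.6, -107.9, 431.2]
tool_rot: [3.14, -0.0, 1.493]
wrist_force: [-0.2, -0.9, -2.5]
finger_gap: 12.4
```

drive_tool(
  dp=[
    [-0.1, -1.5, 0],
    [-0.2, -3, 0],
    [-0.3, -4.5, 0],
    [-0.4, -6, 0],
    [-0.5, -7.5, 0],
    [-0.6, -9, 0],
    [-0.7, -10.2, 0],
    [-0.7, -11, 0],
  ],
  twist=[0, 0, 0, 0, 0, 0, 0, 0],
)

```text
t: 5.6
tool_pos: [451.2, -219.7, 430.6]
tool_rot: [3.141, -0.0, 1.492]
wrist_force: [0.6, 0.3, -3.2]
finger_gap: 13.0
```

drive_tool(
  dp=[
    [0, -1.2, 0],
    [-0.1, -2.7, 0],
    [-0.2, -4.3, 0],
    [-0.3, -6, 0],
    [-0.3, -7.5, 0],
    [-0.3, -8.7, 0],
    [-0.3, -9.5, 0],
    [-0.3, -9.7, 0],
  ],
  twist=[0, 0, 0, 0, 0, 0, 0, 0],
)

```text
t: 6.27
tool_pos: [448.3, -317.9, 430.3]
tool_rot: [3.141, -0.0, 1.491]
wrist_force: [-0.2, 0.7, -3.6]
finger_gap: 13.1
```

drive_tool(
  dp=[
    [0, 0, 0],
    [0, 0, 0],
    [0, 0, 0],
    [0, 0, 0],
    [0, 0, 0],
    [0, 0, 0],
  ],
  twist=[0, 0, 0, 0, 0, 0],
)

```text
t: 6.77
tool_pos: [448.3, -317.7, 430.4]
tool_rot: [3.141, -0.0, 1.491]
wrist_force: [0.6, -0.6, -2.3]
finger_gap: 12.7
```

```bash
python3 - <<'E'
from h import *
a=snap('top','t4')['img'][180:320,330:470];b=snap('scene','s4')['img'][100:280,80:260]
o=np.hstack([cv2.resize(x,(400,400),interpolation=cv2.INTER_CUBIC) for x in (a,b)])
w=cv2.resize(snap('wrist','w4')['img'],(267,200)); o=np.vstack([o,np.zeros((200,800,3),np.uint8)]); o[400:,:267]=w
cv2.imwrite('pics/v4.png',o[:,:,::-1]); s=read_state(); print(s['tool_pos'],s['tool_rot'],s['wrist_force'],s['torque'],s['joint_velocities'])
E
```

```text
[ 448.28220838 -317.81527397  430.3374844 ] [ 3.14119022e+00 -3.08134762e-04  1.49124365e+00] [-0.5580351  -0.11539501 -3.59483561] [ 0.020698   -0.01818729 -0.0039294 ] [-0.00208345  0.00174955 -0.00073554 -0.0002723  -0.00045092  0.00096639]
```

View pics/v4.png

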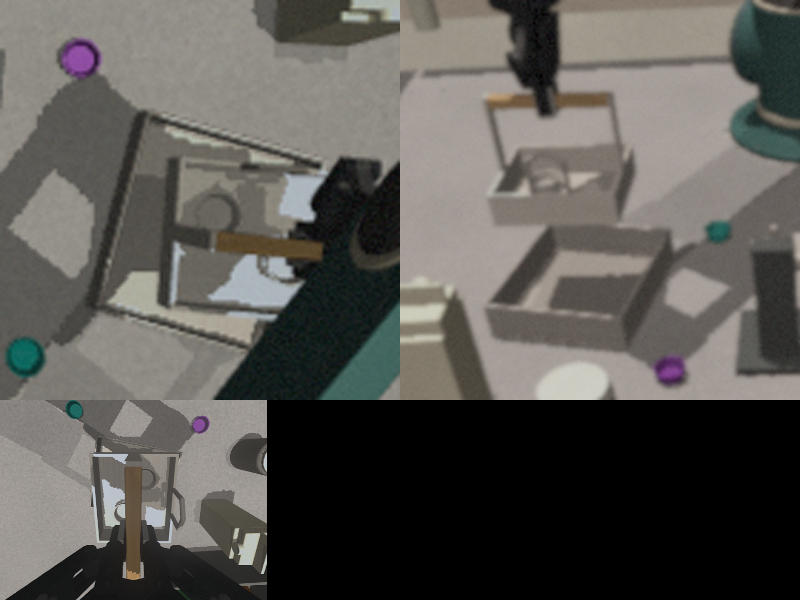

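Both cups are in the caddy and it hangs level over the tray. I'll check the centre once from the left rim corners in the top view, (391.3,235.3) and (387.8,286), before handing in.

```bash
python3 - <<'E'
from h import *
t=pickle.load(open('pics/t4.pkl','rb')); q=ray(t,[(391.3,235.3),(387.8,286)],189); d=(q[0]-q[1]); n=np.linalg.norm(d); d/=n
c=q.mean(0)+70*np.array([d[1],-d[0],0]); print(q,n,c, 'off tray', c[:2]-[448,-317])
if abs(c[:2]-[448,-317]).max()<15: job_done(); print('done')
E
```

```text
[[ 512.89472405 -249.30142258  189.        ]
 [ 399.62352438 -240.35373136  189.        ]] 113.62405490589633 [ 450.74674934 -314.6101946   189.        ] off tray [2.74674934 2.3898054 ]
the job is handed in; nothing more can be done
done
```

The caddy is off the hook and held level and still over the middle of the tray, with both cups in it. I handed the job in with the gripper still holding it; no verdict was reported. It took about 7 s of the 38 s allowed.

I gripped the handle bar at its middle, lifted 27 mm, drew the caddy about 60 mm away from the post, raised it and carried it across.

**Last checks:**
- **Position:** the caddy's centre is about 4 mm from the tray's centre (limit 35 mm). This comes from reading its left rim corners in the top picture. That reading gave the side as 114 mm instead of 120 mm, so it is good to a few millimetres.
- **Height:** the underside is about 149 mm above the panel, or about 99 mm above the tray's rim. I worked this out from how far the tool rose, assuming the caddy hung at the stated 65 mm; I did not measure it directly.
- **Grip and load:** the finger gap held at about 13 mm. The wrist read about 3.6 N, near the caddy's weight, and the joints were still.
- **Level and bystanders:** the caddy looks level in the pictures, but I did not measure its angle. I did not check the bystanders' positions afterwards, though the wrist force stayed small throughout.

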